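Snap the blue hub cap onto a shelving handwheel and keep it pressed home

ROBOT

A 6-joint arm with a two-finger parallel gripper is mounted at the origin on the work surface. World frame = base frame: x ahead of the robot, y to its left, z up, the work surface at z = 0. Lengths are in m, angles in rad, forces in N, time in s.
With the tool pointing down it reaches from about 0.375 to 0.9 m from the base axis. Payload 3.1 kg.
Tool frame: the origin (TCP) lies at the centre of the arm's flange, where the gripper is bolted on; the fingertips stand 182 mm ahead of it and the grasp point (between the pads) lies 164 mm ahead of it; z points along the fingers, y is the line along which they close (so a half turn about z gives the same grasp; the last joint's range is limited). The gripper opens to 87 mm and grips with 3 to 60 N. Pads are 19 mm wide; open, the fingers measure 117 mm over their backs; the gripper's body (75 mm by 190 mm) begins 51 mm behind the grasp point.
Start: joints at [-1.49, 0.527, 1.433, -0, 1.181, -0.178], TCP at [0.161, -0.604, 0.405] pointing down, gripper open.
Joint ranges: [-3.08, 3.08], [-0.75, 2.2], [0.22, 2.44], [-1.43, 4.57], [0, 2.65], [-2.85, 2.85]. Speed limits (rad/s): [2.79, 2.79, 3.14, 3.14, 3.14, 3.14].

INTERFACE

Orientations are given as a unit quaternion [x, y, z, w].
In Python, from rig import * gives the robot as it stands.
- The arm moves only by the tool move_arm, never from a script. Its argument "commands" is a list that holds one entry, the list of rows, each a list of 6 numbers: the shift along the tool's x, y, z in units of 40 mm (1.0 is 40 mm), then the turn, a rotation vector about the tool's x, y, z in rad. A call has 1 to 12 rows; each row is the pose to reach, as a shift and turn from the pose commanded when the call began, along the tool's axes at that moment; what a row does not reach only later rows make up. A row lasts 1/8 s, in which the tool goes at most 62.5 mm and 10.7 degrees, less where a joint would pass 70% of its speed; a pose out of reach is approached as far as the arm can. A call with a gripper value outside its range is refused whole. "claw" is the closure, from -1 (fully open) to 1 (shut), so that 0 is half open, set as the call begins (left out, the last holds). The fingers move at their own pace and stop on an object; "squeeze" is the grip in N (left out, the last holds). Time passes only in rows, so rows that repeat a pose let the fingers close. It gives the time, the measured TCP pose, the force, the opening and the grip force at its end, in the units of the state.
- get_obs(): the state, without advancing time (a new reading comes with each control period).
- camera(name): name is "scene" or "top"; returns a dict with "pixels" (384x512x3 uint8, blue, green, red), "range_z" (384x512 float32, m along the optical axis (not along the pixel's ray), 0 where there is no reading), "camera_matrix" (3x3 intrinsics, pixels), "extrinsics" (4x4, takes a point from world to camera coordinates). Camera axes: x right, y up, looking along -z (the intrinsics and any distortion apply to the point x, -y, -z); pixel columns grow to the right and rows downward; lengths in m; the calibration is good to about 2 mm. A picture is of the moment at which its call begins.
- hand_in(): hands the job in; it is judged then, once.
The state is a dict: "time": time; "q": joint angles; "joint_velocities": joint speeds; "joint_torque": joint torques, N m; "position": TCP position; "tool_rot": TCP orientation; "ft_force": force on the tool from outside, world axes, zero at the start; "moment": the same for the moment, N m; "grip_width": finger opening in m; "grip_force": force on a finger pad.
Only numpy, scipy, OpenCV 4.12 (cv2) and the standard library are available. Lean on these libraries where they do the work, as an engineer would, in place of code of your own. Each camera call takes 0.05 s, during which the arm holds its last target. There are 200 camera calls.

TASK

Take the blue cap from the tray and set it squarely on the steel stud in the middle of the handwheel, then press it straight down until it clicks over the stud's balls, and keep pressing past the click until the orange spring ring under it is pushed fully down. The cap is thin plastic: grip it lightly (about 10 N) and never squeeze it or press on it with more than about 25 N. Finish while still holding it down with the fingers, at about 15 to 20 N, so that it can be locked from below; leave the other caps and things where they are.

Things in the scene. Friction and masses are not known exactly. Their poses are not given: they have to be found in the camera images.
- cap_blue: The blue hub cap, loose, mouth down in the tray: round and hollow, 44 mm outside diameter, 30 mm tall, about 30 g, flat top 36 mm across. Origin at the centre of its underside (the mouth), z up. A rounded bead in the mouth (31 mm clear diameter) snaps over the stud, at any yaw. It can roll 3 mm in the grip as the wrist turns; it cracks far beyond 25 N.
- handwheel: The black handwheel, fixed level on the bench: three spokes, rim 242 mm across and 53 mm high, one grey crank knob on the rim, 85 mm high; hub 68 mm across and 54 mm high with a steel stud in the middle. Origin on the bench under the stud, z up; any yaw.
- stud_top (a point): Top centre of the steel stud, 80.5 mm above the bench; z up. Stud 29 mm in diameter, tapering to 20 mm over its top 5 mm; four spring-loaded steel balls round it, 15 mm below its top. Cap underside below the stud top: about 13 mm when it first rests on the balls, 20.5 mm when it has clicked and meets the ring, 24.5 mm fully home. (Cap top above the stud top: 17, 9.5 and 5.5 mm.)
- hub_ring (a joint): Travel in m of the orange spring ring (45 mm diameter) round the foot of the stud: 0 up, 0.004 fully down. Spring 3 N per mm: 12 N to hold it fully down. It pushes the cap back up by about 2 mm when the pressing stops. Before that, pushing the cap over the balls takes 10 to 15 N at most, over some 5 mm of travel, then the force drops: the click.
- tray: The flat grey tray, fixed: 300 mm (x) by 130 mm (y), floor 4 mm thick, walls 4 mm thick and 12 mm high. Origin under its centre, on the bench. Three caps stand on its floor in a row along its x, about 85 mm apart, the blue one in any of the three places.
- cap_white: White cap, same outside as the blue one, not to be moved. Origin at the centre of its underside.
- cap_red: Red cap, same outside as the blue one, not to be moved. Origin at the centre of its underside.
- screwdriver: A loose screwdriver lying at the left of the bench, not to be moved.
- wrench: A loose wrench lying at the right of the bench, not to be moved.
- jar: A glass jar, 60 mm diameter and 80 mm tall, at the back of the bench, not to be moved.
- mug: A white mug, 80 mm diameter and 90 mm tall, at the back of the bench, not to be moved.
- collar: A steel collar, 60 mm diameter and 20 mm tall, at the back of the bench, not to be moved.
Mind the look-alikes: they are no part of the job. Several things look just like the cap_blue: the one meant starts farthest to the robot's left. Several things have the shape of the handwheel; the one meant has the colours described above.

How it is judged:
By the outcome, as a careful person would: the job done as asked, in the order asked, and still so for the second after the job is handed in, while the arm keeps its last pose, push and grip.
It also fails if it takes over 67 s, if anything falls off the work surface, if the arm or the gripper's body presses on something with over 40 N, if the wrist force passes 120 N, or if a joint passes its speed limit or range.

## Working session

There is one attempt and no reset: what is moved stays moved. The work goes in short steps, Python scripts to look and compute and a tool call to move; the robot and the scene stay as the last step left them, time stands still between calls to the robot, and variables do not carry over. Pictures are saved under pics/ and viewed, at most 10 in all, crops included, and the job is handed in when it is done.

Besides the shell and the picture viewer there is one more tool, called after "Call:" in YAML: its name, and indented under it one key for each argument. move_arm: Moves the arm, as the interface text tells. Its arguments: {"type":"object","properties":{"commands":{"type":"array","items":{"type":"array","items":{"type":"array","items":{"type":"number"}}}},"claw":{"type":"number"},"squeeze":{"type":"number"}},"required":["commands"]}

```bash
ls; mkdir -p pics; cat > h.py <<'E'
from rig import *
import numpy as np, cv2
def snap(n,tag):
    c=camera(n); cv2.imwrite(f'pics/{tag}.png',c['pixels']); np.savez(f'pics/{tag}.npz',**c); return c
def pts(c):
    K=np.array(c['camera_matrix']);E=np.array(c['extrinsics']);z=c['range_z']
    v,u=np.mgrid[:z.shape[0],:z.shape[1]]
    P=np.stack([(u-K[0,2])/K[0,0]*z,-(v-K[1,2])/K[1,1]*z,-z],-1)
    return (P-E[:3,3])@E[:3,:3]
def ray(c,u,v,h):
    K=np.array(c['camera_matrix']);E=np.array(c['extrinsics']);R=E[:3,:3]
    o=-R.T@E[:3,3]; d=R.T@np.array([(u-K[0,2])/K[0,0],-(v-K[1,2])/K[1,1],-1])
    return o+d*(h-o[2])/d[2]
E
python3 - <<'E'
from h import *
for n in('scene','top'):
    c=snap(n,n+'0'); print(n,[k for k in c],c['camera_matrix'],c['extrinsics'])
print(get_obs())
a=cv2.imread('pics/scene0.png');b=cv2.imread('pics/top0.png')
E
```

```text
pics
scene ['pixels', 'range_z', 'camera_matrix', 'extrinsics'] [[410.52992608   0.         262.05254388]
 [  0.         410.52992608 193.18006754]
 [  0.           0.           1.        ]] [[ 0.6458849   0.7633674  -0.01014496 -0.40752165]
 [-0.57536886  0.49546757  0.65074001  0.25914788]
 [ 0.50178021 -0.41446605  0.75923285 -1.45368465]
 [ 0.          0.          0.          1.        ]]
top ['pixels', 'range_z', 'camera_matrix', 'extrinsics'] [[375.0424216    0.         253.46706646]
 [  0.         375.0424216  193.68359795]
 [  0.           0.           1.        ]] [[-0.02255893 -0.9996089  -0.0165271   0.0501599 ]
 [ 0.99503685 -0.02405218  0.09655652 -0.5418044 ]
 [-0.09691627 -0.01426686  0.99519028 -1.01455528]
 [ 0.          0.          0.          1.        ]]
{'time': 0.1, 'q': array([-1.48955603e+00,  5.28390093e-01,  1.43375368e+00,  1.26894102e-06,
        1.18140081e+00, -1.78538071e-01]), 'joint_velocities': array([-1.09611786e-03, -2.80793713e-03, -3.75168098e-03, -2.81706499e-04,
       -8.24227273e-05,  4.83821454e-04]), 'joint_torque': array([-6.67291715e-04, -4.40985918e+01, -1.77150893e+01,  6.35930314e-02,
        5.34043915e-02, -3.65541734e-05]), 'position': array([ 0.16052242, -0.60372474,  0.40386528]), 'tool_rot': array([ 9.91575812e-01,  1.29523958e-01,  4.80468778e-05, -9.74780693e-04]), 'ft_force': array([-0.94137318,  0.82065357, -0.28248189]), 'moment': array([-0.04123728, -0.06490892,  0.04518412]), 'grip_force': 0.0, 'grip_width': 0.08674715965620552}
```

View pics/scene0.png

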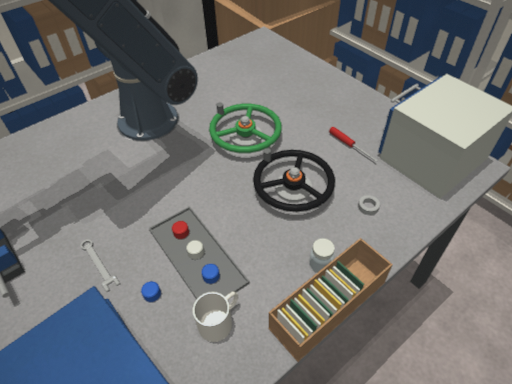

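View pics/top0.png

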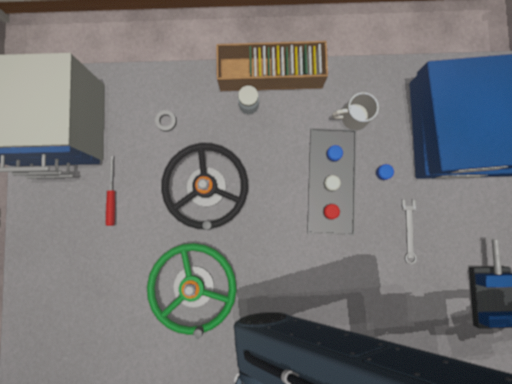

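The top view shows the tray's blue cap at (334,153), with a look-alike outside the tray at (385,172), which is farther right. The black wheel's stud is at (204,184). The scene view shows the same blue cap at (210,272) and the stud near (294,174).

```bash
cat > m.py <<'E'
from h import *
for n,bb,sb in(('scene',(195,255,228,290),(275,160,315,195)),('top',(320,140,350,168),(188,168,220,200))):
    c=np.load(f'pics/{n}0.npz');im=c['pixels'];P=pts(c);hsv=cv2.cvtColor(im,cv2.COLOR_BGR2HSV)
    def sub(b): s=np.s_[b[1]:b[3],b[0]:b[2]]; return hsv[s],P[s]
    h,p=sub(bb); m=(h[...,0]>100)&(h[...,0]<130)&(h[...,1]>120)
    q=p[m]; top=q[q[:,2]>np.percentile(q[:,2],90)-.004]
    print(n,'blue n',m.sum(),'top z',np.median(top[:,2]),len(top),'mid',(top.min(0)+top.max(0))/2,'ext',np.ptp(top,axis=0))
    h,p=sub(sb); q=p.reshape(-1,3)
    t=q[(q[:,2]>np.percentile(q[:,2],99)-.004)]
    print(' stud top z',np.median(t[:,2]),len(t),'mid',(t.min(0)+t.max(0))/2,np.ptp(t,axis=0))
    m=(((h[...,0]<18)&(h[...,1]>140)&(h[...,2]>90))).astype(np.uint8); r=p[m>0]
    print(' ring z',np.median(r[:,2]),len(r),'mid',(r.min(0)+r.max(0))/2,np.ptp(r,axis=0))
    a=im[sb[1]:sb[3],sb[0]:sb[2]];b=im[bb[1]:bb[3],bb[0]:bb[2]]
    cv2.imwrite(f'pics/{n}_crop.png',np.hstack([cv2.resize(x,(390,390),interpolation=cv2.INTER_NEAREST) for x in(a,b)]))
E
python3 m.py
python3 -c "
import cv2,numpy as np
cv2.imwrite('pics/crops.png',np.vstack([cv2.resize(cv2.imread(f'pics/{n}_crop.png'),(600,300)) for n in('scene','top')]))"
```

```text
scene blue n 276 top z 0.03259067196357024 179 mid [ 0.6574569  -0.19146629  0.03457417] ext [0.04083609 0.0395402  0.00877506]
 stud top z 0.07842262275310882 46 mid [ 0.85293523 -0.11790251  0.50368792] [0.57762531 0.6038221  0.85445006]
 ring z 0.057502484302674246 72 mid [0.57053918 0.17513257 0.05817009] [0.05033431 0.04984931 0.01552345]
top blue n 187 top z 0.034643620747749945 142 mid [ 0.65156444 -0.19140763  0.035747  ] ext [0.03708638 0.03931944 0.00645216]
 stud top z 0.08083806564463472 72 mid [0.51108365 0.10281041 0.57076883] [0.13832732 0.16035246 0.98410094]
 ring z 0.06009262739507256 121 mid [0.568747   0.17233513 0.05747063] [0.04707191 0.04686909 0.0140514 ]
```

View pics/crops.png

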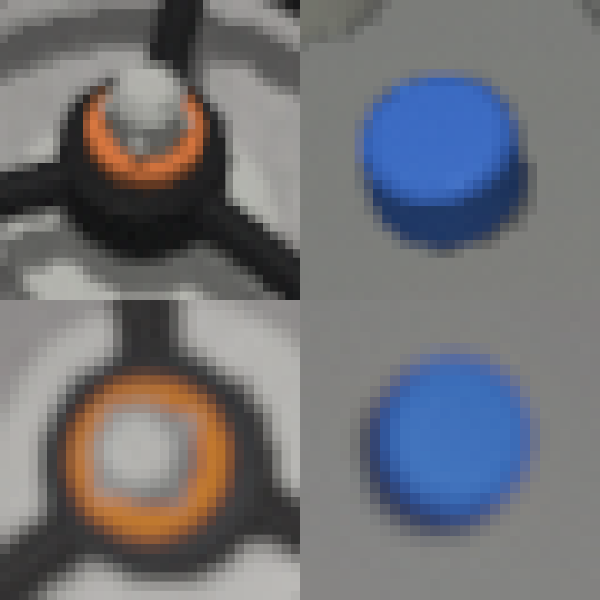

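The crops show the cap's flat top, and the stud inside the orange ring, clearly in both views. Next I'll get ray fixes from the colour masks and triangulate them.

```bash
cat > tri.py <<'E'
from h import *
def tri(cs,uv):
    A=np.zeros((3,3));b=np.zeros(3);L=[]
    for c,(u,v) in zip(cs,uv):
        o=ray(c,u,v,1.0);d=ray(c,u,v,0.)-o;d/=np.linalg.norm(d);M=np.eye(3)-np.outer(d,d);A+=M;b+=M@o;L.append((o,M))
    x=np.linalg.solve(A,b);return x,[np.linalg.norm(M@(x-o)) for o,M in L]
def ell(m):
    cs,_=cv2.findContours(m.astype(np.uint8)*255,cv2.RETR_EXTERNAL,cv2.CHAIN_APPROX_NONE)
    k=max(cs,key=cv2.contourArea);return cv2.fitEllipse(k)
S=10
def crop(im,b): return cv2.resize(im[b[1]:b[3],b[0]:b[2]],None,fx=S,fy=S,interpolation=cv2.INTER_CUBIC)
def full(e,b): return (e[0][0]+.5)/S-.5+b[0],(e[0][1]+.5)/S-.5+b[1]
E
cat > m2.py <<'E'
from tri import *
C=[];cap=[];stud=[];ring=[]
for n,bb,sb in(('scene',(195,255,228,290),(275,160,315,195)),('top',(320,140,350,168),(188,168,220,200))):
    c=np.load(f'pics/{n}0.npz');im=c['pixels'];C.append(c)
    hs=cv2.cvtColor(crop(im,bb),cv2.COLOR_BGR2HSV);e=ell((hs[...,0]>100)&(hs[...,0]<130)&(hs[...,1]>110)&(hs[...,2]>150));cap.append(full(e,bb));print(n,'cap',e,cap[-1])
    hs=cv2.cvtColor(crop(im,sb),cv2.COLOR_BGR2HSV)
    k=(hs[...,0]<20)&(hs[...,1]>110)&(hs[...,2]>90)
    e=ell(k);ring.append(full(e,sb));print(' ring',e,ring[-1])
    cx,cy=e[0];m=(hs[...,1]<60)&(hs[...,2]>(150 if n=='top' else 140))
    yy,xx=np.mgrid[:m.shape[0],:m.shape[1]];m&=np.hypot(xx-cx,yy-cy)<75
    e=ell(m);stud.append(full(e,sb));print(' stud',e,stud[-1])
for nm,uv,h in(('cap',cap,.034),('stud',stud,.0805),('ring',ring,.06)):
    print(nm,tri(C,uv),[ray(c,*p,h).round(4) for c,p in zip(C,uv)])
E
python3 m2.py
```

```text
scene cap ((149.47511291503906, 161.3343963623047), (144.71058654785156, 165.83932495117188), 70.90193939208984) (209.4975112915039, 270.68343963623045)
 ring ((192.49549865722656, 150.9896240234375), (124.1122055053711, 153.90594482421875), 94.02289581298828) (293.79954986572267, 174.64896240234376)
 stud ((193.01246643066406, 110.36946105957031), (67.18866729736328, 96.45250701904297), 89.51486206054688) (293.8512466430664, 170.58694610595703)
top cap ((155.8274688720703, 125.52471160888672), (142.17100524902344, 145.69943237304688), 122.0572738647461) (335.132746887207, 152.10247116088868)
 ring ((157.5272979736328, 168.04708862304688), (182.93971252441406, 184.37493896484375), 39.53082275390625) (203.30272979736327, 184.35470886230468)
 stud ((141.35763549804688, 158.38796997070312), (83.08719635009766, 96.57684326171875), 25.827970504760742) (201.68576354980468, 183.3887969970703)
cap (array([ 0.65405916, -0.19210207,  0.02919627]), [np.float64(0.0009580953245036705), np.float64(0.0009580953245035712)]) [array([ 0.6572, -0.1925,  0.034 ]), array([ 0.6526, -0.1919,  0.034 ])]
stud (array([0.56906073, 0.17396385, 0.07277845]), [np.float64(0.00030582924159271266), np.float64(0.0003058292415926579)]) [array([0.5741, 0.1683, 0.0805]), array([0.5682, 0.173 , 0.0805])]
ring (array([0.56916875, 0.17317951, 0.05592277]), [np.float64(0.0008863618095403874), np.float64(0.0008863618095404046)]) [array([0.5722, 0.1712, 0.06  ]), array([0.5681, 0.1718, 0.06  ])]
```

```bash
cat > goto.py <<'E'
from h import *
import sys
from scipy.spatial.transform import Rotation as R
o=get_obs();r=R.from_quat(o['tool_rot'])
if __name__=='__main__':
    x,y,z,yaw=map(float,sys.argv[1:5])   # grasp-point target; yaw of tool x (deg)
    t=R.from_euler('z',yaw,degrees=True)*R.from_quat([1,0,0,0])
    d=np.array([x,y,z+.164])-o['position']
    print('shift units',(r.inv().apply(d)/.04).round(3),'turn',(r.inv()*t).as_rotvec().round(4),'dist',np.linalg.norm(d).round(4))
E
python3 goto.py 0.6535 -0.192 0.15 0
python3 - <<'E'
from h import *
c=np.load('pics/top0.npz');P=pts(c)
q=P[90:132,330:382].reshape(-1,3);m=q[(q[:,2]>.07)];print('mug',m.min(0),m.max(0))
g=cv2.cvtColor(c['pixels'],cv2.COLOR_BGR2GRAY)
for uv in((310,129),(308,232),(354,130),(353,234)):print(uv,ray(c,*uv,.012).round(3))
E
```

```text
shift units [14.554 -6.778  2.265] turn [-2.000e-03 -1.000e-04  2.598e-01] dist 0.6486
mug [ 0.44191999 -0.2995965   0.07004433] [0.80233891 0.02263419 1.0628193 ]
(310, 129) [ 0.726 -0.128  0.012]
(308, 232) [ 0.434 -0.112  0.012]
(354, 130) [ 0.72  -0.253  0.012]
(353, 234) [ 0.425 -0.236  0.012]
```

Call:
move_arm:
  commands:
    - [[1.3,-0.6,0,0,0,0.05],[2.7,-1.25,0,0,0,0.1],[4.1,-1.9,0,0,0,0.15],[5.5,-2.55,0,0,0,0.2],[6.9,-3.2,0,0,0,0.25],[8.3,-3.85,0,0,0,0.31],[9.7,-4.5,0,0,0,0.31],[11.1,-5.15,0.3,0,0,0.31],[12.5,-5.8,0.8,0,0,0.31],[13.8,-6.4,1.3,0,0,0.31],[14.55,-6.78,1.6,0,0,0.31],[14.55,-6.78,1.6,0,0,0.31]]
  claw: -0.38
  squeeze: 10

```text
time: 1.6
position: [0.6544, -0.1898, 0.3385]
tool_rot: [1.0, -0.023, -0.001, -0.001]
ft_force: [-0.6, -0.2, 0.1]
grip_width: 0.0603
grip_force: 0.0
```

```bash
python3 goto.py 0.6535 -0.192 0.06 -3; python3 - <<'E'
from h import *
c=snap('scene','s1');d=snap('top','t1')
cv2.imwrite('pics/v1.png',np.hstack([cv2.resize(c['pixels'][150:330,120:300],(400,400)),cv2.resize(d['pixels'][80:260,250:430],(400,400))]))
E
```

```text
shift units [-0.011  0.061  2.862] turn [-0.0016  0.003   0.0062] dist 0.1145
```

View pics/v1.png

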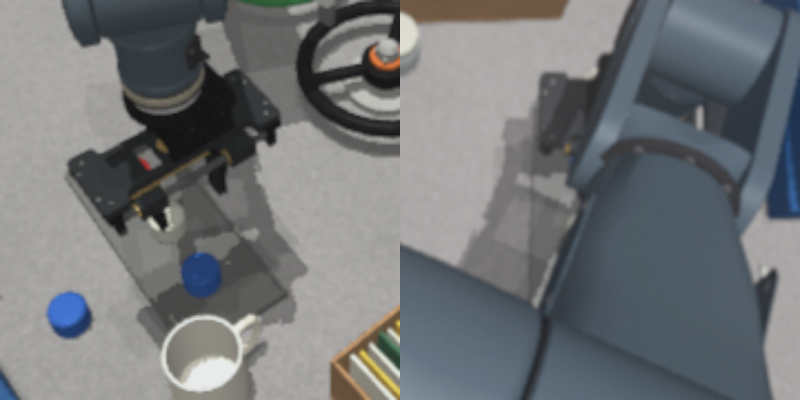

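The scene view shows the open gripper above the tray, lined up with the blue cap at about (200,275) in the left crop. The arm blocks the top view, so I'll lower to just above the cap and check from there.

Call:
move_arm:
  commands:
    - [[0,0.03,0.6,0,0,0],[0,0.06,1.5,0,0,0],[0,0.06,2.3,0,0,0],[0,0.06,2.7,0,0,0],[0,0.06,2.7,0,0,0]]

```text
time: 2.33
position: [0.6525, -0.1957, 0.2322]
tool_rot: [1.0, -0.026, -0.001, -0.0]
ft_force: [0.9, -1.3, 0.4]
grip_width: 0.0601
grip_force: 0.0
```

```bash
python3 goto.py 0.6535 -0.192 0.027 -3; python3 - <<'E'
from h import *
c=snap('scene','s2')
cv2.imwrite('pics/v2.png',cv2.resize(c['pixels'][200:320,150:270],(600,600)))
E
```

```text
shift units [ 0.022 -0.093  1.029] turn [-0.0006  0.0019  0.0007] dist 0.0413
```

View pics/v2.png

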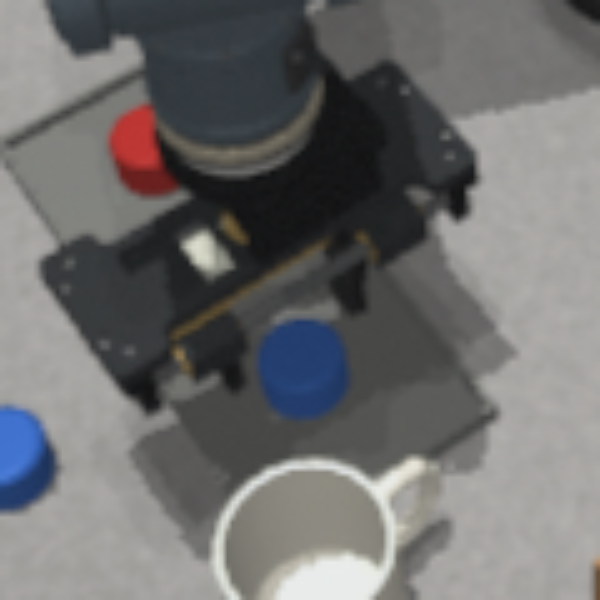

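The cap is centred between the two fingertips (tips at about (232,385) and (348,305), cap at (303,355)). I'll go down onto it.

Call:
move_arm:
  commands:
    - [[0.02,-0.09,0.4,0,0,0],[0.02,-0.09,0.8,0,0,0],[0.02,-0.09,1.02,0,0,0],[0.02,-0.09,1.02,0,0,0],[0.02,-0.09,1.02,0,0,0],[0.02,-0.09,1.02,0,0,0]]

```text
time: 3.12
position: [0.6545, -0.1914, 0.1925]
tool_rot: [1.0, -0.025, 0.001, 0.0]
ft_force: [-0.2, 1.1, -0.3]
grip_width: 0.0601
grip_force: 0.0
```

```bash
python3 goto.py 0.6535 -0.192 0.027 -3; python3 - <<'E'
from tri import *
c=snap('scene','s3');im=c['pixels'];bb=(195,255,228,290)
hs=cv2.cvtColor(crop(im,bb),cv2.COLOR_BGR2HSV)
P=pts(c)[255:290,195:228];h=cv2.cvtColor(im[255:290,195:228],cv2.COLOR_BGR2HSV)
q=P[(h[...,0]>100)&(h[...,0]<130)&(h[...,1]>120)];t=q[abs(q[:,2]-.033)<.005];print(len(t),t.mean(0),t.min(0),t.max(0))
cv2.imwrite('pics/v3.png',cv2.resize(im[220:320,160:260],(600,600)))
E
```

```text
shift units [-0.025  0.017  0.038] turn [ 0.0005 -0.0011  0.0021] dist 0.0019
137 [ 0.66235055 -0.19220685  0.03251145] [ 0.63857341 -0.21167652  0.02809573] [ 0.67907017 -0.17219057  0.03637896]
```

View pics/v3.png

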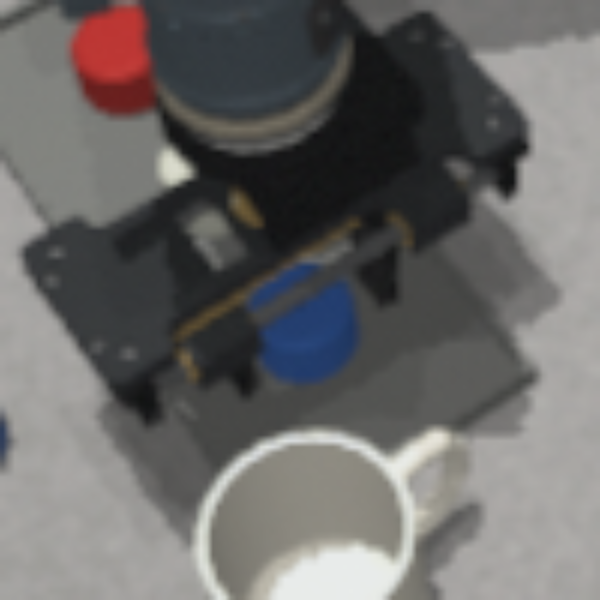

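The fingers straddle the cap. I'll close lightly, let it settle, then lift.

Call:
move_arm:
  commands:
    - [[0,0,0,0,0,0],[0,0,0,0,0,0],[0,0,0,0,0,0],[0,0,0,0,0,0],[0,0,0,0,0,0],[0,0,0,0,0,0],[0,0,0,0,0,0],[0,0,0,0,0,0]]
  claw: 1
  squeeze: 10

```text
time: 4.18
position: [0.6543, -0.1913, 0.1921]
tool_rot: [1.0, -0.025, 0.0, 0.0]
ft_force: [-1.1, -0.6, 2.1]
grip_width: 0.044
grip_force: 10.0
```

Call:
move_arm:
  commands:
    - [[0,0,-0.2,0,0,0],[0,0,-0.8,0,0,0],[0,0,-1.6,0,0,0],[0,0,-2.5,0,0,0],[0,0,-3.2,0,0,0],[0,0,-3.4,0,0,0],[0,0,-3.4,0,0,0],[0,0,-3.4,0,0,0],[0,0,-3.4,0,0,0]]

```text
time: 5.3
position: [0.6539, -0.1911, 0.3263]
tool_rot: [1.0, -0.025, -0.001, -0.001]
ft_force: [-0.5, 0.9, -0.4]
grip_width: 0.0438
grip_force: 10.0
```

```bash
python3 goto.py 0.5685 0.173 0.165 -3
```

```text
shift units [-2.591 -8.984 -0.05 ] turn [-0.0012  0.0026  0.002 ] dist 0.374
```

Call:
move_arm:
  commands:
    - [[-0.15,-0.5,0,0,0,0],[-0.5,-1.7,0,0,0,0],[-0.9,-3.1,0,0,0,0],[-1.3,-4.5,0,0,0,0],[-1.7,-5.9,0,0,0,0],[-2.1,-7.3,0,0,0,0],[-2.45,-8.5,0,0,0,0],[-2.59,-8.98,0,0,0,0],[-2.59,-8.98,0,0,0,0],[-2.59,-8.98,0,0,0,0],[-2.59,-8.98,0,0,0,0]]

```text
time: 6.68
position: [0.5694, 0.1711, 0.3279]
tool_rot: [1.0, -0.026, 0.0, 0.0]
ft_force: [-0.2, 0.2, -0.2]
grip_width: 0.0437
grip_force: 10.0
```

```bash
python3 goto.py 0.5685 0.173 0.115 -3; python3 - <<'E'
from h import *
c=snap('scene','s4');d=snap('top','t4')
cv2.imwrite('pics/v4.png',np.hstack([cv2.resize(c['pixels'][90:210,230:350],(400,400)),cv2.resize(d['pixels'][130:250,140:260],(400,400))]))
E
```

```text
shift units [-0.025 -0.046  1.223] turn [ 0.0003 -0.0002 -0.0002] dist 0.049
```

View pics/v4.png

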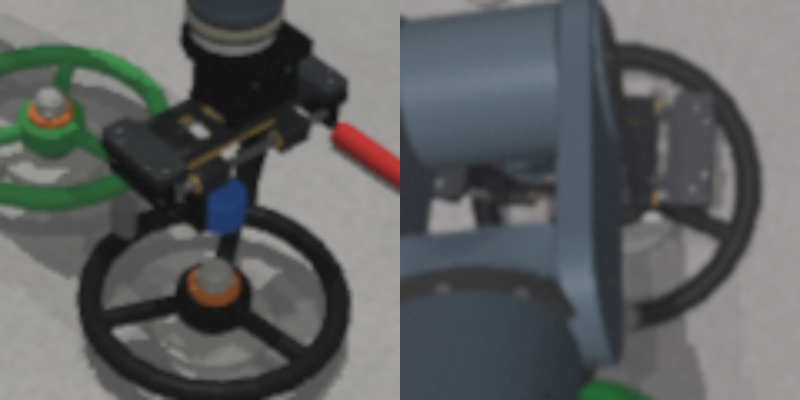

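The scene view shows the cap held upright at about (226,205) in the crop, over the stud at (215,275). Perspective should account for a small shift to the right, which I'll check with numbers.

```bash
python3 - <<'E'
from h import *
c=np.load('pics/scene0.npz');E=c['extrinsics'];K=c['camera_matrix']
def proj(p):
    q=E[:3,:3]@p+E[:3,3];return K[0,2]+K[0,0]*q[0]/-q[2],K[1,2]-K[1,1]*q[1]/-q[2],-q[2]
p=get_obs()['position']
d=np.load('pics/scene0.npz');d=np.load('pics/s4.npz')
im=cv2.resize(d['pixels'][140:165,285:315],None,fx=8,fy=8,interpolation=cv2.INTER_CUBIC)
h=cv2.cvtColor(im,cv2.COLOR_BGR2HSV);m=(h[...,0]>100)&(h[...,0]<130)&(h[...,1]>110)
for r in range(0,m.shape[0],16):
    u=np.where(m[r])[0]
    if len(u):print((r+.5)/8-.5+140,((u.min()+.5)/8-.5+285).round(2),((u.max()+.5)/8-.5+285).round(2))
R=E[0,:3];rt=np.array([R[0],R[1],0])/np.hypot(R[0],R[1])
for z in(-.024,-.014,-.004,.006):
    a=p+[0,0,-.164+z];print('axis',np.round(proj(a),2),'right edge',np.round(proj(a+.022*rt),2))
print('stud',proj(np.array([.5685,.173,.0805])),'meas 293.85 170.59')
E
```

```text
143.5625 298.19 301.81
145.5625 295.19 303.44
147.5625 292.06 304.06
149.5625 291.31 304.19
151.5625 291.19 303.69
153.5625 291.31 303.44
155.5625 291.19 303.56
157.5625 290.69 301.44
159.5625 294.69 299.81
axis [294.5  154.21   1.13] right edge [302.48 154.15   1.13]
axis [294.69 151.58   1.13] right edge [302.72 151.52   1.13]
axis [294.87 148.9    1.12] right edge [302.96 148.84   1.12]
axis [295.06 146.19   1.11] right edge [303.2  146.13   1.11]
stud (np.float64(293.7073127613635), np.float64(168.75345753386253), np.float64(1.1790069838774417)) meas 293.85 170.59
```

```bash
python3 goto.py 0.5668 0.1725 0.112 -3
```

```text
shift units [-0.064 -0.026  1.297] turn [ 0.0002 -0.      0.    ] dist 0.052
```

Call:
move_arm:
  commands:
    - [[-0.06,-0.03,0.3,0,0,0],[-0.06,-0.03,0.7,0,0,0],[-0.06,-0.03,1.1,0,0,0],[-0.06,-0.03,1.3,0,0,0],[-0.06,-0.03,1.3,0,0,0],[-0.06,-0.03,1.3,0,0,0],[-0.06,-0.03,1.3,0,0,0]]

```text
time: 7.65
position: [0.5667, 0.1741, 0.2766]
tool_rot: [1.0, -0.025, 0.001, -0.0]
ft_force: [-0.3, 0.2, -0.1]
grip_width: 0.0437
grip_force: 10.0
```

```bash
python3 goto.py 0.5668 0.1725 0.112 -3; python3 - <<'E'
from h import *
c=snap('scene','s5')
cv2.imwrite('pics/v5.png',cv2.resize(c['pixels'][135:205,255:345],(771,600),interpolation=cv2.INTER_CUBIC))
E
```

```text
shift units [0.004 0.039 0.014] turn [-0.0002 -0.0014  0.0022] dist 0.0017
```

View pics/v5.png

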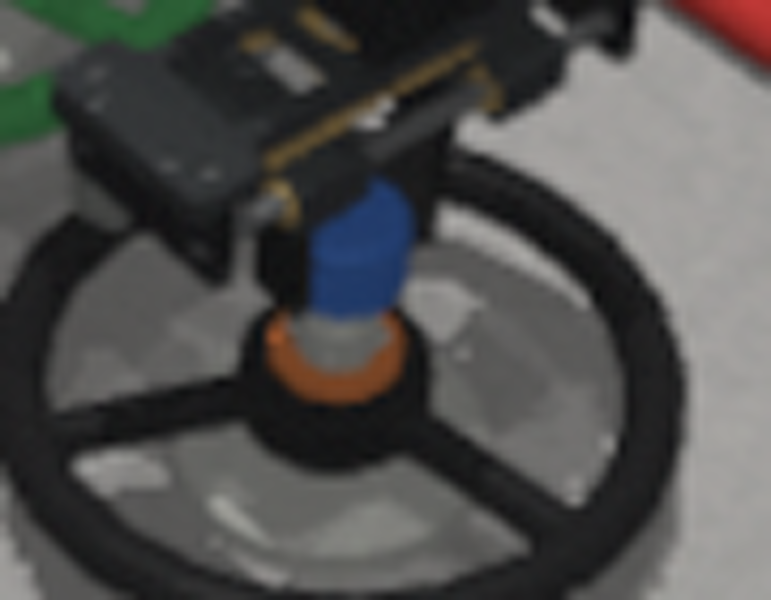

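The cap's right edge is at 412, which puts its axis near 342. The stud and ring are centred near 338, so it is aligned to about 1 mm. I'll lower to just above the balls.

Call:
move_arm:
  commands:
    - [[0,0.01,0.15,0,0,0],[0,0.01,0.3,0,0,0],[0,0.01,0.4,0,0,0],[0,0.01,0.48,0,0,0],[0,0.01,0.48,0,0,0],[0,0.01,0.48,0,0,0]]

```text
time: 8.45
position: [0.5673, 0.173, 0.2566]
tool_rot: [1.0, -0.025, 0.001, 0.0]
ft_force: [2.5, -3.8, -2.0]
grip_width: 0.0437
grip_force: 10.0
```

```bash
python3 -c "
from rig import *
o=get_obs();print(o['position'],o['ft_force'],o['moment'],o['grip_width'])"
```

```text
[0.56733755 0.17299815 0.25656243] [ 2.48121627 -3.7644721  -1.95949524] [-0.75579544 -0.56137512  0.05927556] 0.04367819720729474
```

Call:
move_arm:
  commands:
    - [[0.025,0.035,0,0,0,0],[0.025,0.035,0,0,0,0],[0.025,0.035,0,0,0,0]]

```text
time: 8.82
position: [0.5674, 0.1723, 0.2566]
tool_rot: [1.0, -0.025, 0.0, -0.0]
ft_force: [2.8, -1.9, -1.9]
grip_width: 0.0438
grip_force: 10.0
```

Call:
move_arm:
  commands:
    - [[0.05,0.03,0,0,0,0],[0.05,0.03,0,0,0,0],[0.05,0.03,0,0,0,0]]

```text
time: 9.2
position: [0.5689, 0.171, 0.2566]
tool_rot: [1.0, -0.025, -0.001, -0.0]
ft_force: [0.4, -0.2, -0.8]
grip_width: 0.0439
grip_force: 10.0
```

Call:
move_arm:
  commands:
    - [[0,0,0.05,0,0,0],[0,0,0.1,0,0,0],[0,0,0.1,0,0,0],[0,0,0.1,0,0,0]]
  squeeze: 14

```text
time: 9.7
position: [0.5689, 0.1712, 0.2534]
tool_rot: [1.0, -0.025, -0.0, -0.0]
ft_force: [-1.5, 1.3, 4.7]
grip_width: 0.0438
grip_force: 14.0
```

Call:
move_arm:
  commands:
    - [[0,0,0.025,0,0,0],[0,0,0.05,0,0,0],[0,0,0.05,0,0,0],[0,0,0.05,0,0,0]]

```text
time: 10.2
position: [0.569, 0.1713, 0.2525]
tool_rot: [1.0, -0.025, 0.0, -0.0]
ft_force: [-2.4, 1.3, 10.0]
grip_width: 0.0436
grip_force: 14.0
```

Call:
move_arm:
  commands:
    - [[-0.01,0,0.02,0,0,0],[-0.01,0,0.04,0,0,0],[-0.01,0,0.04,0,0,0],[-0.01,0,0.04,0,0,0]]

```text
time: 10.7
position: [0.5688, 0.1713, 0.2503]
tool_rot: [1.0, -0.025, 0.0, -0.0]
ft_force: [-1.4, 0.9, 6.1]
grip_width: 0.0439
grip_force: 14.0
```

Call:
move_arm:
  commands:
    - [[0,0,0.02,0,0,0],[0,0,0.04,0,0,0],[0,0,0.04,0,0,0],[0,0,0.04,0,0,0]]

```text
time: 11.2
position: [0.569, 0.1711, 0.2468]
tool_rot: [1.0, -0.025, -0.0, -0.0]
ft_force: [1.4, 2.6, -5.1]
grip_width: 0.0436
grip_force: 14.0
```

It clicked: the force rose to 10 N and then dropped. I'll keep pressing onto the ring.

Call:
move_arm:
  commands:
    - [[0,0,0.02,0,0,0],[0,0,0.04,0,0,0],[0,0,0.04,0,0,0],[0,0,0.04,0,0,0]]

```text
time: 11.7
position: [0.569, 0.1711, 0.2461]
tool_rot: [1.0, -0.025, 0.0, -0.0]
ft_force: [0.9, 5.3, -0.6]
grip_width: 0.0438
grip_force: 14.0
```

Call:
move_arm:
  commands:
    - [[0,0,0.02,0,0,0],[0,0,0.04,0,0,0],[0,0,0.04,0,0,0],[0,0,0.04,0,0,0]]

```text
time: 12.2
position: [0.5692, 0.1709, 0.245]
tool_rot: [1.0, -0.025, 0.001, 0.0]
ft_force: [0.0, 4.0, 5.7]
grip_width: 0.0437
grip_force: 14.0
```

Call:
move_arm:
  commands:
    - [[0,0,0.02,0,0,0],[0,0,0.04,0,0,0],[0,0,0.04,0,0,0],[0,0,0.04,0,0,0]]

```text
time: 12.7
position: [0.5692, 0.1708, 0.244]
tool_rot: [1.0, -0.025, 0.001, 0.0]
ft_force: [-0.4, 2.9, 9.0]
grip_width: 0.044
grip_force: 14.0
```

Call:
move_arm:
  commands:
    - [[0,-0.02,0.02,0,0,0],[0,-0.03,0.04,0,0,0],[0,-0.03,0.04,0,0,0],[0,-0.03,0.04,0,0,0]]

```text
time: 13.2
position: [0.5693, 0.1712, 0.2432]
tool_rot: [1.0, -0.024, 0.001, 0.001]
ft_force: [-2.0, -0.3, 13.5]
grip_width: 0.0439
grip_force: 14.0
```

Call:
move_arm:
  commands:
    - [[0,0,0.02,0,0,0],[0,0,0.03,0,0,0],[0,0,0.03,0,0,0],[0,0,0.03,0,0,0]]

```text
time: 13.7
position: [0.5693, 0.1712, 0.243]
tool_rot: [1.0, -0.024, 0.001, 0.001]
ft_force: [-3.6, -1.1, 19.6]
grip_width: 0.0436
grip_force: 14.0
```

Call:
move_arm:
  commands:
    - [[-0.02,0,-0.01,0,0,0],[-0.02,0,-0.01,0,0,0],[-0.02,0,-0.01,0,0,0],[-0.02,0,-0.01,0,0,0]]

```text
time: 14.2
position: [0.569, 0.1712, 0.243]
tool_rot: [1.0, -0.024, 0.002, 0.001]
ft_force: [-1.8, -1.4, 16.0]
grip_width: 0.0438
grip_force: 14.0
```

```bash
python3 - <<'E'
from h import *
c=snap('scene','s6');im=c['pixels'];P=pts(c)
h=cv2.cvtColor(im,cv2.COLOR_BGR2HSV);m=(h[...,0]>100)&(h[...,0]<130)&(h[...,1]>110);m[:, :275]=0;m[:,315:]=0;m[:150]=0;m[190:]=0
q=P[m];print(m.sum(),np.percentile(q[:,2],[2,10,50,90,98]))
cv2.imwrite('pics/v6.png',cv2.resize(im[135:205,255:345],(771,600),interpolation=cv2.INTER_CUBIC))
o=get_obs();print(o['position'],o['ft_force'],o['time'])
E
```

```text
141 [0.06130882 0.06629876 0.08197512 0.08875664 0.13919965]
[0.5689658  0.17120603 0.2430311 ] [-0.84086255 -0.86697832 16.62220771] 14.25
```

View pics/v6.png

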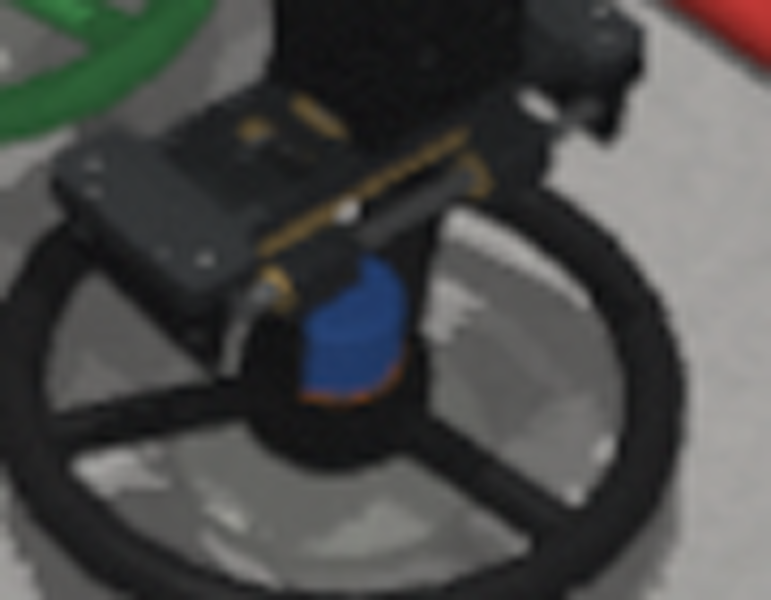

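The cap sits squarely on the pressed ring, with its lower edge at about (345,395). Its top is about 86–89 mm above the bench, and the push holds steady at about 16.5 N, so I'm handing in.

```bash
python3 -c "
from rig import *
print(hand_in())"
```

```text
the job is handed in; nothing more can be done
None
```

I clicked the blue cap onto the black handwheel's stud and pressed it down to the stop, so the orange ring should be fully down; the fingers are still holding it there at about 16.5 N with a 14 N grip, and the job is handed in.

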